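# Put up the tile sample board on the snap-up easel

### The job

The sorters need the tile sample board in view. Snap the folded easel up until it stands fully open, then lift the board with the two tiles up and off its hooks and stand it on the easel, resting on the toe ledge and leaning flat against the back, tiles facing out, roughly centred, and let go. Do not drop or lay down the board, and leave the gauge plate hanging and the other things on the table where they are.

Things in the scene. Friction and masses are not known exactly. Their poses are not given: they have to be found in the camera images.
- hook_rail: Fixed rail on a wooden foot, with two pairs of steel hooks that reach out along -x. Origin on the table, y along the cross bar (165 mm up, 12 mm behind the origin). Hooks: 7 mm rods, level part 215 mm above the table from x -34 to -66 mm, then an upturned tip reaching x -78 mm and 228 mm high. Pairs centred at y +80 and -80 mm, the hooks of a pair 76 mm apart.
- sample_board: Loose plywood board 110 wide, 150 high, 9 mm thick, 0.2 kg, two yellow-green tiles on its front (-x). Hangs upright on either pair of hooks by two slots (13 x 34 mm, 76 mm apart, from 12 mm below its top edge). Raised 10 to 26 mm, it comes straight off over the tips along the rail's -x. Origin: middle of the bottom edge, rear face; z up, y along its width.
- board_top (a point): Middle of the board's top edge, mid thickness; axes as the board. The plain edge between the slots (63 mm) can be gripped from above across the 9 mm thickness; the tiles begin 66 mm lower.
- gauge_plate: Loose bare metal plate 110 wide, 100 high, 5 mm thick, with two windows, hanging on the other pair of hooks in the same way; it stays there. Origin and axes as for the board.
- easel_back (a joint): Angle (rad) of the easel's L-shaped steel cradle (back and toe): 0 folded, 1.31 open. Two spring struts work over centre at 0.65: below it they hold the cradle folded, past it they snap it open and hold it there. About 6 N at the end of the toe pushes it over.
- easel_corner (a point): Inner corner of the cradle, mid width. x runs up along the back (89 mm long, 96 wide), z out along the toe (45 mm), y along the hinge. Folded, the back lies level, x away from the robot, 38 mm above the table, and the toe stands straight up. Open, the back leans back 15 deg and the toe is the ledge, rising 15 deg to the front.
- easel_toe (a point): Top of the toe's 6 mm rolled end, mid width, 83 mm above the table when folded; moves with the cradle. Pushing the toe's inner face (the side of the back) toward the robot, against x of the easel, turns the cradle open.
- easel: Fixed easel base, plate 135 x 128 mm, 8 mm high; origin on the table right under the hinge axis, which lies 30 mm up, along y; x points from the hinge toward the folded back.

How it is judged:
By the outcome, as a careful person would: the job done as asked, in the order asked, and still so for the second after the job is handed in, with the robot touching nothing.
It also fails if it takes over 64 s, if anything falls off the work surface, if the arm or the gripper's body presses on something with over 40 N, if the wrist force passes 120 N, or if a joint passes its speed limit or range.

### The arm

A 7-joint arm with a two-finger parallel gripper is mounted at the origin on a cart in front of the work surface, level with it; the furniture and walls round the work are solid. World frame = base frame: x ahead of the robot, y to its left, z up, the work surface at z = 0. Lengths are in mm, angles in rad, forces in N, time in s.
With the tool pointing down it reaches from about 350 to 900 mm from the base axis. Payload 19.9 kg.
Tool frame: the origin (TCP) lies midway between the tips of the shut fingers; the grasp point (between the pads) lies 19 mm behind it; x points along the fingers, z is the direction in which the jaws open and shut, and the axes are right-handed (so a half turn about x gives the same grasp; the last joint's range is limited). The gripper opens to 85 mm and grips with 20 to 120 N. Pads are 22 mm wide; open, the fingers measure 114 mm over their backs; the gripper's body (76 mm by 85 mm) begins 54 mm behind the grasp point. The pads swing forward as they close: fully open they stand 13 mm farther back than shut.
Start: joints at [1.101, 0.417, -0.01, 1.614, 0.005, 1.111, -0.053], TCP at [259.855, -568.398, 231.26] pointing down, gripper open.
Joint ranges: [-2.81, 2.81], [-0.39, 2.02], [-1.27, 1.25], [0.06, 2.57], [-1.19, 4.33], [0.19, 2], [-2.82, 2.82]. Speed limits (rad/s): [1.89, 1.89, 2.39, 2.39, 3.01, 3.01, 3.01].

### API

Orientations are given as a rotation vector (axis times angle).
In Python, from plant import arm, jaws, viewer, sensors gives the robot as it stands. Calls block until the motion is done:
- arm.move_pose(position, orientation): joint-space move of the TCP to a pose.
- arm.move_straight(position, rotation=None, v=150, guard=None): straight line of the TCP; rotation=None keeps the orientation; v is the mean speed in mm/s. With guard (N) it stops when the force on the tool has changed by that much, and returns True; else False.
- arm.move_joints(angles): joint-space move.
- jaws.move_gripper(opening, force=None): opening from 0.0 (shut) to 1.0 (fully open); force is the grip in N (None keeps the last); returns when the fingers have stopped.
- arm.dwell(seconds).
- arm.solve_ik(position, orientation): joint angles nearest the present ones, or None.
- viewer.grab_frame(name): name is "side" or "top" or "wrist"; returns the picture (400x640x3 uint8, red, green, blue); there is no depth.
- viewer.get_calibration(name): a dict with "fx", "fy", "cx", "cy" (pixels), "k1" (the pictures are not rectified: a ray, as slopes to the right and down, at radius r is drawn at 1 + k1 r^2 times it, then the intrinsics apply), "extrinsics" (4x4, takes a point from world to camera coordinates). Camera axes: x right, y down, z forward; pixel columns grow to the right and rows downward; lengths in mm; the calibration is good to about 2 mm. A picture is of the moment at which its call begins: read the wrist's pose just before it. get_calibration takes no time and is no camera call; for the wrist camera it gives the pose at the moment of the call.
A pose or a line that the arm cannot do raises arm.Unreachable and nothing moves.
- arm.sign_off(): hands the job in, once; it reports no verdict.
Readings, each from a call of its own:
- sensors.read_clock(): time.
- sensors.read_joint_positions(): joint angles.
- sensors.read_qvel(): joint speeds.
- sensors.read_tau(): joint torques, N m.
- sensors.read_ee_pos(): TCP position.
- sensors.read_ee_rot(): TCP orientation.
- sensors.read_ft_force(): force on the tool from outside, world axes, zero at the start.
- sensors.read_torque(): the same for the moment, N m.
- sensors.read_opening(): opening from 0.0 (shut) to 1.0 (fully open).
Only numpy, scipy, OpenCV 4.12 (cv2) and the standard library are available. Lean on these libraries where they do the work, as an engineer would, in place of code of your own. Each camera call takes 0.05 s, during which the arm holds its last target. There are 200 camera calls.

## Working session

There is one attempt and no reset: what is moved stays moved. The work goes in short steps, each a Python script; the robot and the scene stay as the last script left them, time stands still between calls to the robot, and variables do not carry over. Pictures are saved under pics/ and viewed, about 8 in all and at most 12, crops included, and the job is handed in when it is done.

```bash
ls; mkdir -p pics
python3 - <<'E'
from plant import arm,jaws,viewer,sensors
import cv2,numpy as np
for n in("side","top"):
    im=viewer.grab_frame(n); cv2.imwrite(f"pics/{n}0.png",im[:,:,::-1])
    c=viewer.get_calibration(n); print(n,{k:(np.round(v,3).tolist()) for k,v in c.items()})
    E=np.array(c["extrinsics"]); print("campos",-E[:3,:3].T@E[:3,3])
print(sensors.read_clock(),sensors.read_ee_pos(),sensors.read_ee_rot(),sensors.read_opening())
E
```

```text
pics
side {'fx': 487.201, 'fy': 487.201, 'cx': 311.352, 'cy': 185.166, 'k1': -0.114, 'extrinsics': [[0.999, 0.046, -0.006, -552.848], [0.014, -0.42, -0.907, 89.401], [-0.044, 0.906, -0.42, 1223.033], [0.0, 0.0, 0.0, 1.0]]}
campos [  604.98798711 -1045.54481977   591.83598635]
top {'fx': 425.169, 'fy': 425.169, 'cx': 316.29, 'cy': 203.388, 'k1': -0.002, 'extrinsics': [[-0.001, -1.0, 0.018, -109.398], [-0.996, -0.0, -0.09, 579.662], [0.09, -0.018, -0.996, 995.879], [0.0, 0.0, 0.0, 1.0]]}
campos [ 487.88993539  -91.59963422 1045.6208106 ]
0.1 [ 259.72305021 -568.13487829  230.73388001] [ 0.88837632  1.38305155 -0.88752249] 1.0018459556682995
```

View pics/side0.png

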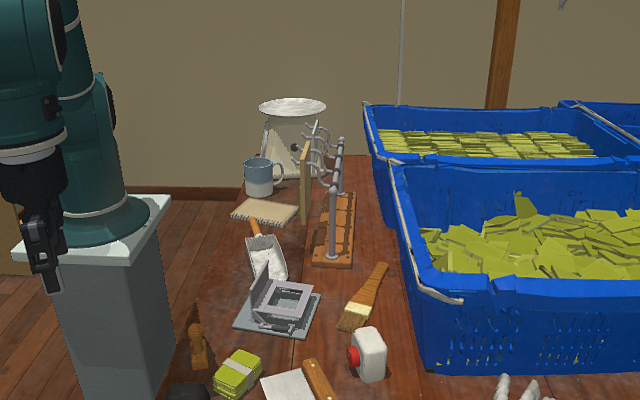

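View pics/top0.png

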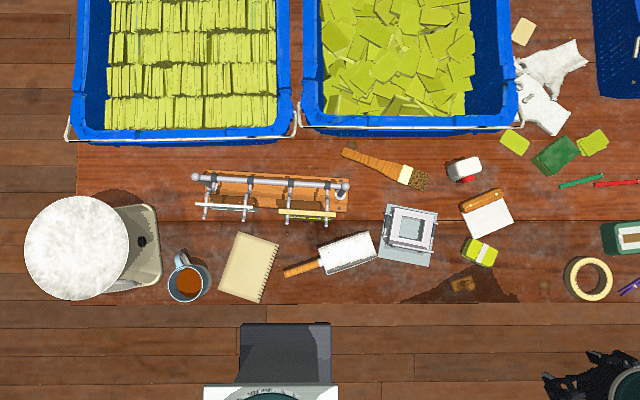

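Side: the plywood board hangs on the near (−y) hook pair at about (303,180), and the folded easel is at (275,300) with its toe at (262,285). Top: the rail is at about (275,190), the board near (307,213) and the easel near (408,235). Next I'll view enlarged crops of both.

```bash
cat > h.py <<'E'
import numpy as np,cv2
from plant import arm,jaws,viewer,sensors
def und(c,p):
    d=(np.array(p,float)-[c["cx"],c["cy"]])/[c["fx"],c["fy"]]
    u=d.copy()
    for _ in range(20): u=d/(1+c["k1"]*(u@u))
    return u
def ray(c,p):
    E=np.array(c["extrinsics"]);R=E[:3,:3];u=und(c,p)
    d=R.T@np.array([u[0],u[1],1]);return -R.T@E[:3,3],d/np.linalg.norm(d)
def onz(c,p,z):
    o,d=ray(c,p);return o+d*(z-o[2])/d[2]
def tri(*cp):
    A=np.zeros((3,3));b=np.zeros(3);rs=[ray(c,p) for c,p in cp]
    for o,d in rs:
        M=np.eye(3)-np.outer(d,d);A+=M;b+=M@o
    x=np.linalg.solve(A,b);return x,[round(float(np.linalg.norm((np.eye(3)-np.outer(d,d))@(x-o))),1) for o,d in rs]
def proj(c,P):
    E=np.array(c["extrinsics"]);q=E[:3,:3]@np.array(P,float)+E[:3,3];u=q[:2]/q[2];u=u*(1+c["k1"]*(u@u))
    return u*[c["fx"],c["fy"]]+[c["cx"],c["cy"]]
E
python3 - <<'E'
import cv2,numpy as np
s=cv2.imread('pics/side0.png');t=cv2.imread('pics/top0.png')
def crop(im,x,y,w,h,f):
    return cv2.resize(im[y:y+h,x:x+w],None,fx=f,fy=f,interpolation=cv2.INTER_CUBIC)
a=crop(t,190,165,160,60,5)   # 800x300
b=crop(s,225,115,130,100,3) # 390x300
d=crop(t,375,195,68,75,4)[:300] #272x300
o=np.zeros((600,800,3),np.uint8);o[:300,:800]=a;o[300:,:390]=b;o[300:,392:392+272]=d
cv2.imwrite('pics/crop1.png',o)
cv2.imwrite('pics/crop2.png',crop(s,225,250,110,95,6)[:570,:660])
E
```

```text
(no output)
```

View pics/crop1.png

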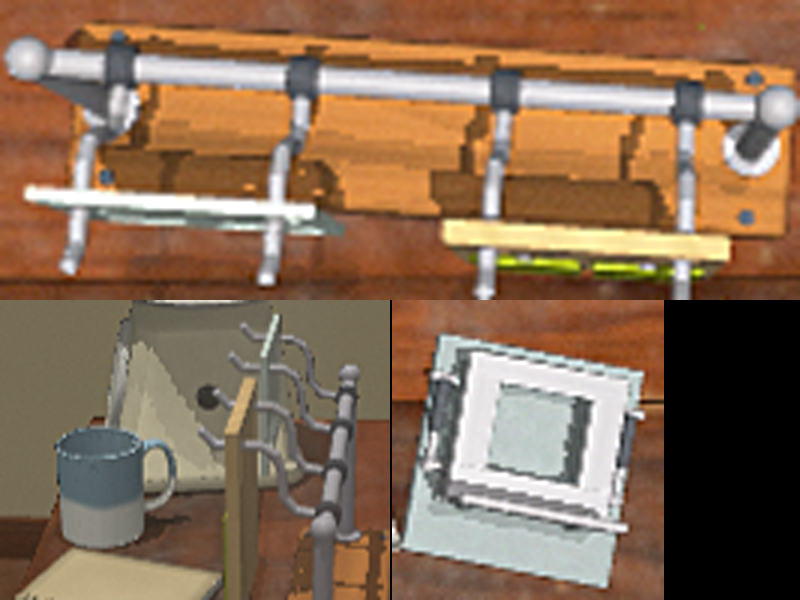

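View pics/crop2.png

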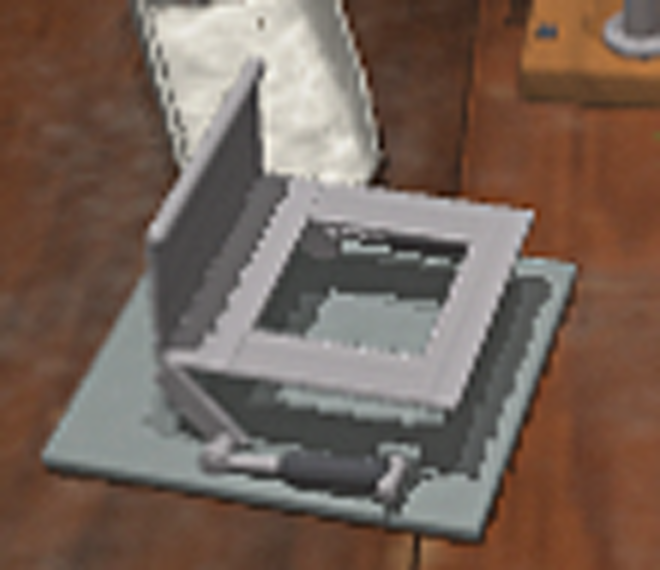

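The crops show the board's top edge clearly in both views (top: rear edge (278.6,209.4)→(335.8,213)) and the toe's rolled edge (top: (390.8,242.5)→(433.8,251.8); side: (268,260.3)/(250.3,289.7)). I'll triangulate these.

Run:
```python
from h import *
np.set_printoptions(precision=1,suppress=True)
T=viewer.get_calibration("top");S=viewer.get_calibration("side")
t=lambda x,y:(190+x/5-.4,165+y/5-.4); te=lambda x,y:(375+(x-392)/4-.4,195+(y-300)/4-.4)
sb=lambda x,y:(225+x/3-.3,115+(y-300)/3-.3); se=lambda x,y:(225+x/6-.4,250+y/6-.4)
L=dict(board_far_rear=(t(443,222),sb(256,380)),board_near_rear=(t(729,240),sb(241,433)),board_far_front=(t(443,244),sb(247,380)),board_near_front=(t(729,260),sb(229,435)),
toe_far=(te(455,490),se(258,62)),toe_near=(te(627,527),se(152,238)),
back_far=(te(643-5,372),se(533,213)),)
for k,(a,b) in L.items(): print(k,*tri((T,a),(S,b)))
for k in("board_far_rear","board_near_rear","board_far_front","board_near_front"): print(k,'z230.5',onz(T,L[k][0],230.5))
for k in("toe_far","toe_near"): print(k,'z83',onz(T,L[k][0],83))
for n,p in dict(back_far=(472,352),back_frontcorner=(640,372),a=(605,517)).items(): print(n,'z38',onz(T,te(*p),38))
for n,p in dict(p1=(444,334),p2=(643,370),p3=(608,586),p4=(401,549)).items(): print(n,'z8',onz(T,te(*p),8))
for n,p in dict(p1=(45,462),p2=(480,538),p3=(578,266)).items(): print(n,'side z8',onz(S,se(*p),8))
# gauge and hook tips
for n,p in dict(gl=(25,192),gr=(316,210),tip1=(68,268),tip2=(265,280),tip3=(486,294)).items(): print(n,'z230',onz(T,t(*p),229))
c=viewer.get_calibration("wrist");E=np.array(c["extrinsics"]);print(c["fx"],c["k1"],-E[:3,:3].T@E[:3,3],E[:3,:3])
```

```text
board_far_rear [551.9 -32.6 228.6] [1.4, 1.4]
board_near_rear [ 546.1 -142.5  230.4] [2.6, 2.6]
board_far_front [544.4 -32.6 228.4] [2.3, 2.3]
board_near_front [ 538.3 -142.6  228.9] [2.4, 2.4]
toe_far [ 485.3 -277.1   78.8] [1.4, 1.4]
toe_near [ 465.7 -373.6   82.1] [0.0, 0.0]
back_far [ 563.8 -377.3   96. ] [11.1, 11.1]
board_far_rear z230.5 [550.4 -32.9 230.5]
board_near_rear z230.5 [ 543.5 -142.7  230.5]
board_far_front z230.5 [542.  -32.9 230.5]
board_near_front z230.5 [ 535.8 -142.7  230.5]
toe_far z83 [ 486.7 -276.1   83. ]
toe_near z83 [ 465.8 -373.3   83. ]
back_far z38 [ 568.6 -296.3   38. ]
back_frontcorner z38 [ 556.7 -396.7   38. ]
a z38 [ 470.6 -373.6   38. ]
p1 z8 [ 582.1 -285.3    8. ]
p2 z8 [ 559.9 -407.7    8. ]
p3 z8 [ 428.4 -382.8    8. ]
p4 z8 [ 451. -257.    8.]
p1 side z8 [ 430.9 -385.7    8. ]
p2 side z8 [ 561.  -411.6    8. ]
p3 side z8 [ 585.2 -284.8    8. ]
gl z230 [562.1 127.6 229. ]
gr z230 [555.2  16.  229. ]
tip1 z230 [532.9 110.5 229. ]
tip2 z230 [528.3  35.2 229. ]
tip3 z230 [522.9 -49.4 229. ]
346.3749520467532 -0.0550224913401821 [ 332.6 -535.9  372.3] [[ 0.4 -0.9 -0. ]
 [-0.9 -0.4  0.3]
 [-0.3 -0.1 -1. ]]
```

```bash
cat >> h.py <<'E'
from scipy.spatial.transform import Rotation as Ro
def ori(yaw,tilt=0,flip=1):
    """tool x down (leaning so hand goes to +x by tilt), tool z along flip * local x"""
    y=Ro.from_euler('z',yaw).as_matrix()
    up=y@[np.sin(tilt),0,np.cos(tilt)];  X=-up
    Z=flip*(y@[np.cos(tilt),0,-np.sin(tilt)]); Y=np.cross(Z,X)
    return Ro.from_matrix(np.c_[X,Y,Z]).as_rotvec()
TOE=np.array([475.8,-325.,82.]);EY=np.radians(-11.3)
EX=np.array([np.cos(EY),np.sin(EY),0])
BT=np.array([544.,-87.6,229.5]);BY=np.radians(-3.3)
BX=np.array([np.cos(BY),np.sin(BY),0])
E
python3 - <<'E'
from h import *
np.set_printoptions(precision=2,suppress=True)
R=Ro.from_rotvec(sensors.read_ee_rot()).as_matrix();p=np.array(sensors.read_ee_pos())
E=np.array(viewer.get_calibration("wrist")["extrinsics"]);cp=-E[:3,:3].T@E[:3,3]
print(R,'cam in tool',R.T@(cp-p),'fwd in tool',R.T@E[2,:3])
for f in(1,-1):
    for n,a in dict(push0=(TOE+40*EX+[0,0,70],ori(EY,0,f)),pushd=(TOE+40*EX-[0,0,22],ori(EY,0,f)),push1=(TOE-25*EX-[0,0,22],ori(EY,0,f)),
      grasp=(BT-[0,0,34],ori(BY,0,f)),off=(BT-60*BX+[0,0,60],ori(BY,0,f)),place=(TOE+[20,0,80],ori(EY,np.radians(15),f)),placeup=(TOE+[20,0,180],ori(EY,np.radians(15),f))).items():
        print(f,n,arm.solve_ik(a[0],a[1]))
E
```

```text
[[-0.    0.91  0.42]
 [ 0.    0.42 -0.91]
 [-1.   -0.   -0.  ]] cam in tool [-141.55   79.64    0.8 ] fwd in tool [ 0.95 -0.31 -0.  ]
1 push0 [ 0.74  0.5  -0.29  1.71  0.17  0.96  0.19]
1 pushd [ 0.72  0.61 -0.26  1.76  0.21  0.8   0.16]
1 push1 [ 0.77  0.53 -0.26  1.91  0.2   0.72  0.19]
1 grasp [ 0.54  0.37 -0.54  1.82  0.22  1.01 -0.15]
1 off [ 0.6   0.15 -0.54  1.85  0.08  1.16 -0.03]
1 place [ 0.68  0.58 -0.27  1.56  0.22  1.28  0.14]
1 placeup [ 0.69  0.49 -0.28  1.47  0.19  1.46  0.18]
-1 push0 [ 0.31  0.49  0.28  1.72 -0.16  0.95 -2.68]
-1 pushd [ 0.3   0.62  0.3   1.77 -0.25  0.78 -2.62]
-1 push1 [ 0.33  0.53  0.29  1.93 -0.23  0.71 -2.58]
-1 grasp [-0.71  0.54  1.09  1.86 -0.54  1.08 -2.61]
-1 off [-0.94  0.26  1.24  1.89 -0.27  1.18 -2.81]
-1 place [ 0.28  0.59  0.3   1.58 -0.08  1.25 -2.75]
-1 placeup [ 0.3   0.49  0.27  1.48 -0.03  1.43 -2.77]
```

```bash
python3 - <<'E'
from h import *
np.set_printoptions(precision=1,suppress=True)
jaws.move_gripper(0.0)
o=ori(EY)
arm.move_pose(TOE+40*EX+[0,0,70],o)
print(sensors.read_clock(),sensors.read_ee_pos())
cv2.imwrite('pics/w1.png',viewer.grab_frame("wrist")[:,:,::-1])
print(arm.move_straight(TOE+40*EX-[0,0,22],v=150,guard=15),sensors.read_ee_pos(),sensors.read_ft_force())
for d in (20,10,0,-8,-15,-22):
    g=arm.move_straight(TOE+d*EX-[0,0,22],v=60,guard=35)
    print(d,g,np.array(sensors.read_ft_force()),np.array(sensors.read_ee_pos()),sensors.read_clock())
    if g: break
cv2.imwrite('pics/s1.png',viewer.grab_frame("side")[:,:,::-1])
E
python3 - <<'E'
import cv2,numpy as np
s=cv2.imread('pics/s1.png');w=cv2.imread('pics/w1.png')
o=np.zeros((600,800,3),np.uint8);a=cv2.resize(s[200:350,180:360],None,fx=4,fy=4)[:600,:720][:, :450];o[:,:450]=a
o[:250,450:]=cv2.resize(w,(350,219))[:0+219].copy() if 0 else cv2.resize(w,(350,250))
cv2.imwrite('pics/c3.png',o)
E
```

```text
2.2 [ 514.1 -334.7  152.3]
False [ 515.4 -333.2   60.8] [-0.3 -0.9  0.9]
20 False [ 0.6 -0.9 -0.5] [ 495.3 -329.1   60.4] 3.5
10 False [ 4.6 -0.3 -3.1] [ 486.1 -326.9   60.1] 3.8167
0 False [ 3.9  0.1 -0.7] [ 476.3 -325.    60.1] 4.1333
-8 False [1.8 0.5 0.2] [ 468.1 -323.4   60.1] 4.4167
-15 False [0.2 0.1 0.9] [ 460.8 -322.2   59.9] 4.6833
-22 False [-0.9 -0.1  0. ] [ 453.8 -320.7   60. ] 4.95
```

View pics/c3.png

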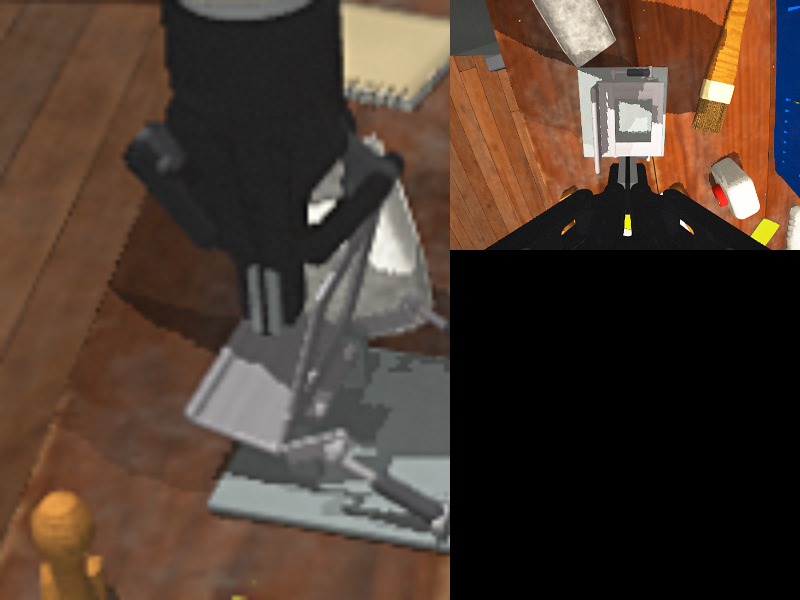

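The easel has snapped open (back upright, toe ledge at about (235,400) in the crop) and the fingers are clear of it. I'll lift off, photograph the open easel from two wrist positions plus the fixed cameras, then look at the board.

```bash
python3 - <<'E'
from h import *
import json
np.set_printoptions(precision=1,suppress=True)
cal={}
def snap(n,tag):
    c=viewer.get_calibration(n); im=viewer.grab_frame(n)
    cal[tag]={k:np.array(v).tolist() for k,v in c.items()}; cv2.imwrite(f'pics/{tag}.png',im[:,:,::-1])
p=np.array(sensors.read_ee_pos())
arm.move_straight([p[0],p[1],170],v=200)
arm.move_pose([440,-300,270],ori(EY)); arm.dwell(.15); snap("wrist","wa")
jaws.move_gripper(.5)
arm.move_pose([455,-215,270],ori(EY)); arm.dwell(.15); snap("wrist","wb")
arm.move_pose(BT+[-30,40,90],ori(BY)); arm.dwell(.15); snap("wrist","wc")
snap("top","t2"); snap("side","s2")
arm.move_pose(BT+[0,0,70],ori(BY)); arm.dwell(.15); snap("wrist","wd")
json.dump(cal,open('cal.json','w')); print(sensors.read_clock(),sensors.read_ee_pos())
E
python3 - <<'E'
import cv2,numpy as np
g=lambda n:cv2.imread(f'pics/{n}.png')
o=np.zeros((600,800,3),np.uint8)
for i,n in enumerate(['wa','wb','wc','wd']):
    o[300*(i//2):300*(i//2)+250,400*(i%2):400*(i%2)+400]=cv2.resize(g(n),(400,250),interpolation=cv2.INTER_AREA)
cv2.imwrite('pics/c4.png',o)
E
```

```text
9.1167 [543.9 -87.  299.9]
```

View pics/c4.png

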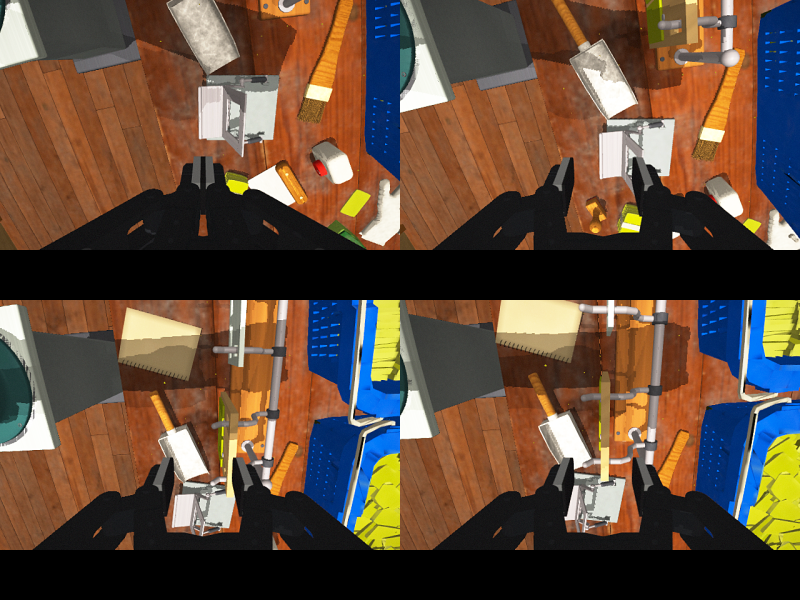

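wd shows the board's top edge (col ~604) centred between the fingers (572/645) and parallel to the hand. wa and wb show the open easel. I'll enlarge the easel to measure its open corner and back.

Run:
```python
import cv2,numpy as np
g=lambda n:cv2.imread(f'pics/{n}.png')
cr=lambda n,x,y,w,h,f:cv2.resize(g(n)[y:y+h,x:x+w],None,fx=f,fy=f,interpolation=cv2.INTER_CUBIC)
o=np.zeros((600,800,3),np.uint8)
o[:300,:400]=cr('wa',305,110,160,150,3)[:300+0,:400] if 0 else cr('wa',310,110,133,140,3)[:300,:399].__class__(1) if 0 else cv2.resize(cr('wa',310,110,133,150,3)[:450],(399,450))[:300,:399].repeat(1,0)[:,:].shape and np.pad(cr('wa',310,110,133,100,3),((0,0),(0,1),(0,0)))
o[:300,400:799]=cr('wb',310,180,133,100,3)
o[300:,:400]=cr('t2',370,195,80,60,5)
o[300:,400:]=cr('s2',230,245,80,60,5)
cv2.imwrite('pics/c5.png',o)
```

```text
(no output)
```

View pics/c5.png

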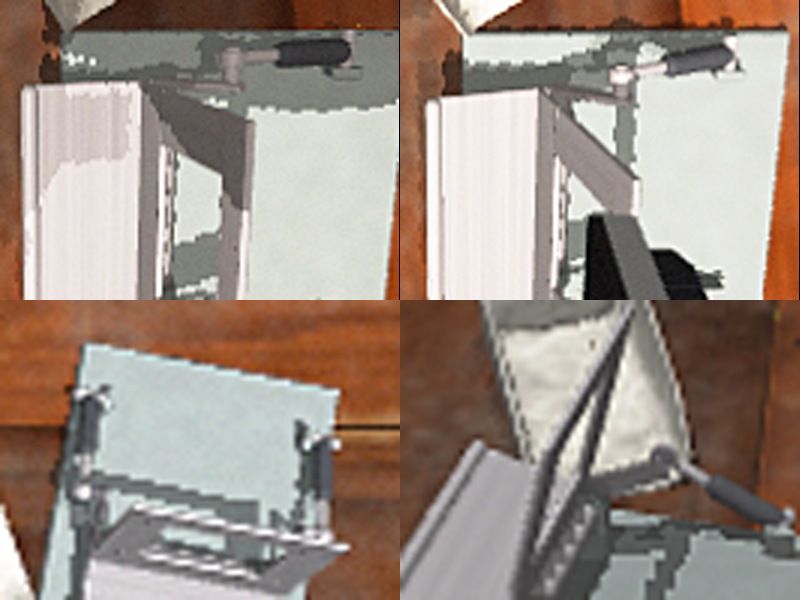

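Run:
```python
from h import *
import json
np.set_printoptions(precision=1,suppress=True)
C=json.load(open('cal.json'));
f={'wa':lambda x,y:(310+x/3-.3,110+y/3-.3),'wb':lambda x,y:(310+(x-400)/3-.3,180+y/3-.3),
't2':lambda x,y:(370+x/5-.4,195+(y-300)/5-.4),'s2':lambda x,y:(230+(x-400)/5-.4,245+(y-300)/5-.4)}
def T(n,**k): print(n,*tri(*[(C[a],f[a](*p)) for a,p in k.items()]))
T('corner_far',wa=(140,84),wb=(540,90))
T('toe_far',wa=(23,88),wb=(427,102)); T('toe_far_s',wa=(23,88),wb=(427,102),s2=(480,443))
T('toe_far_s2',wb=(427,102),s2=(480,443))
T('top_far_w',wa=(250,121),wb=(637,181)); T('top_far_ts',t2=(145,508),s2=(632,305)); T('top_far',wa=(250,121),wb=(637,181),t2=(145,508),s2=(632,305))
T('top_near',t2=(348,547),s2=(540,467))
# line directions in wa: corner edge at crop rows, z=~33
for a,q in (('wa',[(140,84),(143,298),(23,88),(23,298)]),('wb',[(540,90),(548,298)])):
    print(a,[onz(C[a],f[a](*p),z) for p,z in zip(q,[33,33,48,48])])
# board top in wd (scale 1.6 from montage)
W=C['wd'];im=cv2.imread('pics/wd.png').astype(int)
hsv=cv2.cvtColor(im.astype(np.uint8),cv2.COLOR_BGR2HSV)
for r in range(120,300,15):
    row=hsv[r,290:360]; m=np.where((row[:,0]>15)&(row[:,0]<32)&(row[:,1]>60)&(row[:,2]>90))[0]
    if len(m): print(r,290+m.min(),290+m.max(),onz(W,(290+(m.min()+m.max())/2,r),230))
```

```text
corner_far [ 479.7 -280.4   25.8] [0.7, 0.7]
toe_far [ 437.1 -271.3   40.7] [0.0, 0.0]
toe_far_s [ 437.6 -270.9   42.4] [0.4, 0.4, 0.7]
toe_far_s2 [ 437.8 -270.7   42.3] [0.5, 0.5]
top_far_w [ 502.8 -283.4  115.1] [0.1, 0.1]
top_far_ts [ 501.  -287.6  117.4] [1.5, 1.5]
top_far [ 501.8 -284.9  115.6] [1.8, 1.9, 3.9, 0.4]
top_near [ 481.9 -378.9  110. ] [0.6, 0.6]
wa [array([ 478.5, -279.2,   33. ]), array([ 465.8, -360.1,   33. ]), array([ 437.6, -270.4,   48. ]), array([ 421.9, -346. ,   48. ])]
wb [array([ 480.2, -277.9,   33. ]), array([ 468. , -368.8,   33. ])]
120 323 333 [550.  -26.8 230. ]
135 319 336 [549.2 -35.7 230. ]
150 322 336 [549.6 -44.8 230. ]
165 318 335 [547.6 -54.1 230. ]
180 320 335 [547.7 -63.8 230. ]
195 318 358 [553.8 -74.  230. ]
210 318 357 [553.1 -84.1 230. ]
225 318 359 [553.2 -94.6 230. ]
240 318 334 [ 544.4 -104.9  230. ]
255 321 334 [ 544.8 -116.1  230. ]
270 321 333 [ 543.9 -127.5  230. ]
285 321 333 [ 543.2 -139.3  230. ]
```

Measurements agree: the corner is about (470,−327,30), yaw −11.4°, lean 14.6°, toe 45 mm, back ~90 mm. The wrist view puts the board's mid-top at x≈545.5, yaw −3.5°. Next: grasp, lift off the hooks, and carry.

```bash
cat >> h.py <<'E'
BT=np.array([545.3,-87.2,230.]);BY=np.radians(-3.5);BX=np.array([np.cos(BY),np.sin(BY),0])
EY=np.radians(-11.4);EX=np.array([np.cos(EY),np.sin(EY),0]);TL=np.radians(15)
C0=np.array([470.2,-327.,30.5]);U=np.sin(TL)*EX+[0,0,np.cos(TL)];N=-np.cos(TL)*EX+[0,0,np.sin(TL)]
def tgt(u,n): return C0+(116+u)*U+(4.5+n)*N
E
python3 - <<'E'
from h import *
np.set_printoptions(precision=1,suppress=True)
F=lambda:np.array(sensors.read_ft_force())
o=ori(BY)
print([arm.solve_ik(tgt(u,10),ori(EY,TL)) is not None for u in(0,140)])
arm.move_pose(BT+[0,0,70],o)
print(arm.move_straight(BT-[0,0,34],v=100,guard=15),F())
jaws.move_gripper(0.0,50); print('open',sensors.read_opening(),F())
arm.dwell(.2); print(F())
g=arm.move_straight(BT+[0,0,-34+18],v=50,guard=20); arm.dwell(.2); print('lift',g,F(),sensors.read_opening())
if not g:
    g=arm.move_straight(BT-80*BX+[0,0,-16],v=100,guard=15); arm.dwell(.2); print('off',g,F())
print(sensors.read_clock(),sensors.read_ee_pos())
for n in("side","top"): cv2.imwrite(f'pics/{n}3.png',viewer.grab_frame(n)[:,:,::-1])
a=cv2.imread('pics/side3.png')[90:290,170:370];b=cv2.imread('pics/top3.png')[150:270,180:380]
im=np.zeros((600,800,3),np.uint8);im[:400,:400]=cv2.resize(a,None,fx=2,fy=2);im[:240,400:]=cv2.resize(b,None,fx=2,fy=2)
cv2.imwrite('pics/c6.png',im[:400])
E
```

```text
[True, True]
False [-0.1 -0.   0.2]
open 0.09752872792663698 [-0.1 -0.8  5.2]
[ 0.4 -0.8  5.3]
lift False [-0.2  0.2 -2.5] 0.09953420055580893
off False [ 0.1 -0.  -2.3]
13.0167 [465.7 -82.2 213.9]
```

View pics/c6.png

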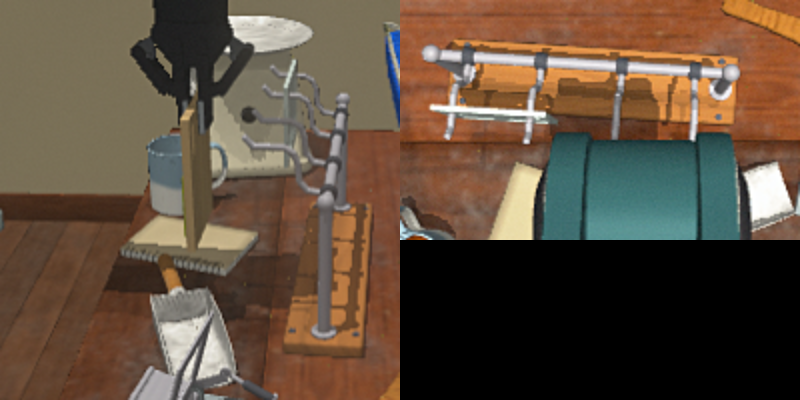

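The board is off the hooks and upright in the jaws (wrist load −2.3 N), and the gauge plate is still hanging. Now placing it with guarded contact.

Run:
```python
from h import *
np.set_printoptions(precision=1,suppress=True)
F=lambda:np.array(sensors.read_ft_force())
p=np.array(sensors.read_ee_pos());o=ori(EY,TL)
arm.move_straight(p+[0,0,85],v=150)
arm.move_pose(tgt(140,10),o)
arm.move_straight(tgt(18,10),v=120); arm.dwell(.3); f0=F(); print('hover',f0,sensors.read_clock())
g=arm.move_straight(tgt(-10,10),v=20,guard=3.5); e=np.array(sensors.read_ee_pos())-C0-116*U-4.5*N
print('down',g,F()-f0,'u',e@U,'n',e@N)
cv2.imwrite('pics/side4.png',viewer.grab_frame("side")[:,:,::-1]);cv2.imwrite('pics/top4.png',viewer.grab_frame("top")[:,:,::-1])
a=cv2.imread('pics/side4.png')[180:330,180:330];b=cv2.imread('pics/top4.png')[150:300,330:480]
cv2.imwrite('pics/c7.png',cv2.resize(np.hstack([a,b]),None,fx=2.6,fy=2.6,interpolation=cv2.INTER_CUBIC))
print(sensors.read_clock())
```

```text
hover [ 0.8  0.2 -2.5] 16.325
down True [ 1.4 -0.1  9.6] u -0.5439530022252453 n 9.770431666585145
17.3417
```

View pics/c7.png

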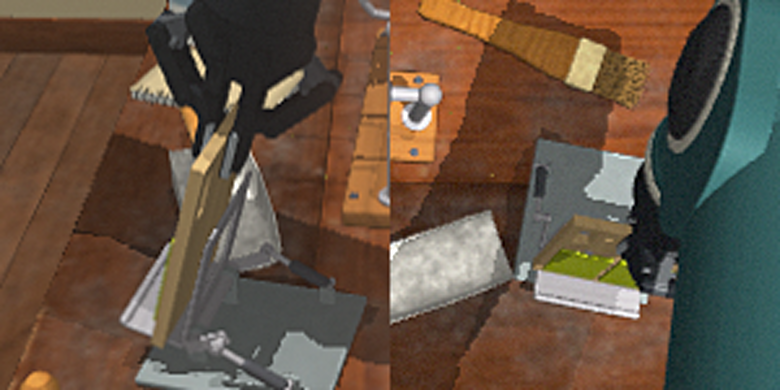

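The board's bottom edge is on the ledge (contact at u=−0.5 mm, n≈10 mm off the back), with the lean matching. I'll ease up slightly, slide back until contact, seat it and release.

Run:
```python
from h import *
np.set_printoptions(precision=1,suppress=True)
F=lambda:np.array(sensors.read_ft_force())
def un():
    e=np.array(sensors.read_ee_pos())-C0-116*U-4.5*N; return np.array([e@U,e@N])
arm.move_straight(tgt(1,10),v=20); arm.dwell(.2); f0=F(); print('eased',f0,un())
g=arm.move_straight(tgt(1,-8),v=20,guard=3); print('back',g,F()-f0,un()); arm.dwell(.2); print(F()-f0)
n=un()[1]
g=arm.move_straight(tgt(-3,n),v=15,guard=3); u=un()[0]; print('seat',g,F()-f0,un())
jaws.move_gripper(.15); jaws.move_gripper(.4); arm.dwell(.3); print('released',F(),un(),sensors.read_opening())
arm.move_straight(tgt(70,n),v=80)
arm.move_straight(tgt(150,n),v=150)
arm.move_pose([440,-90,330],ori(EY)); arm.dwell(.5)
print(sensors.read_clock(),F())
for m in("side","top","wrist"): cv2.imwrite(f'pics/{m}5.png',viewer.grab_frame(m)[:,:,::-1])
a=cv2.imread('pics/side5.png')[190:340,180:330];b=cv2.imread('pics/top5.png')[160:310,330:480]
o=np.zeros((600,800,3),np.uint8)
o[:390,:780]=cv2.resize(np.hstack([a,b]),None,fx=2.6,fy=2.6,interpolation=cv2.INTER_CUBIC)
o[390:,:336]=cv2.resize(cv2.imread('pics/wrist5.png'),(336,210),interpolation=cv2.INTER_AREA)
o[390:,340:676]=cv2.resize(cv2.imread('pics/side5.png'),(336,210),interpolation=cv2.INTER_AREA)
cv2.imwrite('pics/c8.png',o)
```

```text
eased [-0.3 -0.  -3.1] [ 0.8 10.1]
back True [-2.5  0.6  3.2] [0.2 0.3]
[-2.3  1.2  2.1]
seat True [-1.3  2.5 13. ] [-0.5  0.4]
released [-0.1  0.2  1. ] [-1.4  0.8] 0.39857791958993627
22.9417 [-0.1  0.3 -0.4]
```

View pics/c8.png

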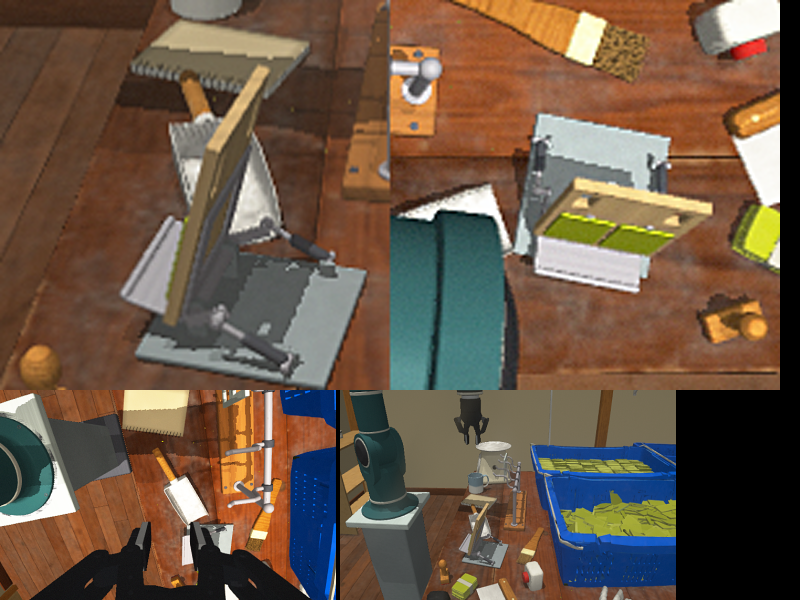

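The board stands on the ledge, leaning on the back with tiles facing out, and the robot is clear. A quick numeric check of centring and lean before handing in.

Run:
```python
from h import *
np.set_printoptions(precision=1,suppress=True)
T=viewer.get_calibration("top");S=viewer.get_calibration("side")
t=lambda x,y:(330+(x-390)/2.6-.3,160+y/2.6-.3);s=lambda x,y:(180+x/2.6-.3,190+y/2.6-.3)
P=[]
for a,b in(((575,190),(258,66)),((711,213),(205,140))):
    x,r=tri((T,t(*a)),(S,s(*b)));P.append(x);print(x,r)
EYv=np.array([-np.sin(EY),np.cos(EY),0]);d=np.mean(P,0)-C0
print('u',d@U,'n',d@N,'y off',d@EYv,'width',np.linalg.norm(P[0]-P[1]),'yaw',np.degrees(np.arctan2(*(P[0]-P[1])[:2]))*-1)
a=cv2.imread('pics/side5.png').astype(int);b=viewer.grab_frame("side")[:,:,::-1].astype(int)
print('moving px',(abs(a-b).max(2)[190:340,180:330]>25).sum(),sensors.read_ft_force(),sensors.read_clock())
if abs(d@EYv)<12 and abs(d@U-150)<8 and sensors.read_clock()<60: arm.sign_off(); print('signed off')
```

```text
[ 507.5 -279.8  176.8] [1.7, 1.7]
[ 487.7 -385.4  181.8] [0.1, 0.1]
u 150.998533505635 n 11.503035199563355 y off -0.08666900096225856 width 107.60028983390654 yaw -10.580548103679986
moving px 9 [ 0.  -0.1 -0.2] 23.1417
the job is handed in; nothing more can be done
signed off
```

The easel is snapped fully open and the sample board stands on it: on the toe ledge, leaning on the back, tiles facing out. I let go, backed the arm clear and handed the job in at about 23 s.

- **Easel:** I pushed the toe's inner face with shut fingers at about 5 N until it snapped open. Two views put the back's lean at 14.6°, against the 15° stated.
- **Board:** I gripped it from above at 50 N, raised it 18 mm, took it straight off over the hook tips and set it down with guarded contacts. It touched the ledge and the back within 1 mm of the measured corner.
- **Last checks:**
  - The board's top edge is 151 mm up along the back from the corner, where 150 mm is right.
  - It is 0.1 mm off centre, and its yaw is within 1° of the easel's.
  - The arm feels no force, and about 0.2 s after the first picture the easel area looked unchanged.
  - The gauge plate was still hanging after the board came off its hooks. Nothing else on the table appeared to have moved.
- **One disagreement:** the triangulated top edge came out 11.5 mm in front of the back plane, and the front face should be 9 mm. One of the two corners had a 1.7 mm ray mismatch, so I take this as measurement noise. The contact reading put the board within 0.5 mm of the back.

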